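# Index the sample carousel and show the blue-capped vial to the code reader

## Robot

A 7-joint arm with a two-finger parallel gripper is mounted at the origin on the work surface. World frame = base frame: x ahead of the robot, y to its left, z up, the work surface at z = 0. Lengths are in m, angles in rad, forces in N, time in s.
With the tool pointing down it reaches from about 0.425 to 0.95 m from the base axis. Payload 4.7 kg.
Tool frame: the origin (TCP) lies between the finger pads; the fingertips stand 25 mm ahead of it and the grasp point (between the pads) lies 6 mm ahead of it; x points along the fingers, z is the direction in which the jaws open and shut, and the axes are right-handed (so a half turn about x gives the same grasp; the last joint's range is limited). The gripper opens to 85 mm and grips with 20 to 120 N. Pads are 22 mm wide; open, the fingers measure 114 mm over their backs; the gripper's body (76 mm by 85 mm) begins 54 mm behind the grasp point. The pads swing forward as they close: fully open they stand 13 mm farther back than shut.
Start: joints at [1.158, 0.469, -0.049, 1.532, 0.024, 1.141, -0.082], TCP at [0.253, -0.626, 0.256] pointing down, gripper open.
Joint ranges: [-2.59, 2.59], [-0.33, 1.99], [-1.39, 1.29], [0.1, 2.45], [-1.04, 4.18], [0.21, 1.99], [-2.66, 2.66]. Speed limits (rad/s): [2.57, 2.57, 3.14, 3.14, 3.14, 3.14, 3.14].

## Interface

Orientations are given as a 3x3 rotation matrix whose columns are the frame's x, y, z axes.
In Python, from rig import * gives the robot as it stands. Calls block until the motion is done:
- movep(position, orientation): joint-space move of the TCP to a pose.
- move_l(position, attitude=None, feed=0.15, until_force=None): straight line of the TCP; attitude=None keeps the orientation; feed is the mean speed in m/s. With until_force (N) it stops when the force on the tool has changed by that much, and returns True; else False.
- move_joints(angles): joint-space move.
- command_gripper(opening, newtons=None): finger opening in m; newtons is the grip in N (None keeps the last); returns when the fingers have stopped.
- sleep(seconds).
- inverse_kinematics(position, orientation): joint angles nearest the present ones, or None.
- sense(): the state.
- camera(name): name is "scene" or "top" or "wrist"; returns (picture, depth): 400x640x3 uint8, red, green, blue; 400x640 float32, m along the optical axis (not along the pixel's ray), 0 where there is no reading.
- camera_params(name): a dict with "K" (3x3 intrinsics, pixels), "dist" ([k1, k2, p1, p2, k3] as OpenCV has them; the pictures are not rectified), "position" and "rotation" of the camera in the world; the wrist camera has in their place "tool_from_camera" (4x4, takes a point from camera to tool coordinates, whose origin is the TCP and whose axes are the tool frame's). Camera axes: x right, y down, z forward; pixel columns grow to the right and rows downward; lengths in m; the calibration is good to about 2 mm. A picture is of the moment at which its call begins: read the wrist's pose just before it. camera_params takes no time and is no camera call.
A pose or a line that the arm cannot do raises Unreachable and nothing moves.
- finish_job(): hands the job in, once; it reports no verdict.
The state is a dict: "time_s": time; "joint_pos": joint angles; "qd": joint speeds; "joint_efforts": joint torques, N m; "position": TCP position; "tcp_rot": TCP orientation; "wrist_force": force on the tool from outside, world axes, zero at the start; "ft_torque": the same for the moment, N m; "finger_gap": finger opening in m.
Only numpy, scipy, OpenCV 4.12 (cv2) and the standard library are available. Lean on these libraries where they do the work, as an engineer would, in place of code of your own. Each camera call takes 0.05 s, during which the arm holds its last target.

## Task

Turn the carousel by its black bar knob one stop, so that the blue-capped vial clicks into the open pick window where the steel hold-down ring is missing, then lift that vial out there. Finish while holding it in the air over the code reader: its base, which bears the code, over the middle of the sloping glass and about 40 mm from it, and the vial leaning with the slope so that it stands square to the glass. Leave the other vials in their cups, the carousel on its new stop and everything else on the bench where it is.

Things in the scene. Friction and masses are not known exactly. Their poses are not given: they have to be found in the camera images.
- carousel: fixed white disc 300 mm across under the turret; origin at its centre on the bench, z up; -x axis points from the centre to the pick window (yellow patch). Six cups ride on the turret at radius 100 mm, 60 degrees apart, rims 72 mm above the bench. At the start the window's cup is empty, the blue-capped vial is one stop to one side of it, a white-capped one one stop to the other
- window (a point): pick window: where the middle of an indexed vial stands (on the carousel's -x axis, 100 mm from the centre, 80 mm above the bench); fixed. A steel hold-down ring (6 mm bar, radius 100 mm, top 133 mm above the bench, four posts at radius 138 mm) runs 7 mm above the vials so they cannot be lifted, but for a gap of 42 degrees either side of the window
- knob (a point): grip point of the black bar knob on the turret's vertical axis: bar 50 mm long, 16 thick, 45 tall; this point is on the axis 15 mm below its top, 165 mm above the bench. The bar lies along this point's x axis and turns with the turret; at joint value 0 it lies along the carousel's x. Nothing else on the carousel is higher than 133 mm above the bench
- turret (a joint): angle of the turret, rad, growing counter-clockwise seen from above. 0 at the start; sprung click stops at -1.047, 0 and +1.047 (one cup pitch, 60 degrees), end stops at +-1.25. Turning past a stop's ridge takes about 0.15 N m; released beyond half-way it draws itself on to the next stop
- blue_mid (a point): sample vial: upright brown glass tube 25 mm in diameter with a paper band and a BLUE cap 27 mm in diameter; 80 mm tall, of which the cap is the top 22 mm; this point is on its axis, half-way up (40 mm below the cap's top); about 45 g. It stands with 1 mm play in a cup of the carousel, its top 48 mm above the cup's rim. The vial to show
- blue_base (a point): centre of the blue-capped vial's underside (the coded face, black square), 40 mm below its middle along its axis; z axis points from base to cap
- glass: sloping glass of the code reader, a fixed box with a black 76 mm square glass with a red cross at its middle and two green strips, in a white frame 116 x 110 mm; origin at the middle of the glass's face, 78 mm above the bench; z axis is the outward normal of the glass, 25 degrees from vertical, leaning to the reader's low side
- white1_mid (a point): sample vial: upright brown glass tube 25 mm in diameter with a paper band and a white cap 27 mm in diameter; 80 mm tall, of which the cap is the top 22 mm; this point is on its axis, half-way up (40 mm below the cap's top); about 45 g. It stands with 1 mm play in a cup of the carousel, its top 48 mm above the cup's rim. Leave it in its cup (it rides round with the turret)
- white2_mid (a point): sample vial: upright brown glass tube 25 mm in diameter with a paper band and a white cap 27 mm in diameter; 80 mm tall, of which the cap is the top 22 mm; this point is on its axis, half-way up (40 mm below the cap's top); about 45 g. It stands with 1 mm play in a cup of the carousel, its top 48 mm above the cup's rim. Leave it in its cup (it rides round with the turret)
- beaker: open glass beaker, 70 mm across, 95 high; leave alone; origin at the centre of its underside
- reagent: brown bottle with white cap, 68 mm across, 150 high; leave alone; origin at the centre of its underside
- marker: black marker pen lying flat, 12 mm thick, 142 long; leave alone; origin at the centre of its underside
Not all that is in view belongs to the job. Leave any green look-alike of the part that bears blue_mid alone. Several things look just like the part that bears glass: the one meant starts farthest to the robot's right.

How it is judged:
By the outcome, as a careful person would: the job done as asked, in the order asked, and still so for the second after the job is handed in, while the arm keeps its last pose, push and grip.
It also fails if it takes over 48 s, if anything falls off the work surface, if the arm or the gripper's body presses on something with over 40 N, if the wrist force passes 120 N, or if a joint passes its speed limit or range.

## Working session

There is one attempt and no reset: what is moved stays moved. The work goes in short steps, each a Python script; the robot and the scene stay as the last script left them, time stands still between calls to the robot, and variables do not carry over. Pictures are saved under pics/ and viewed, and the job is handed in when it is done.

```bash
mkdir -p pics; ls
python3 - <<'E'
from rig import *
import cv2
for n in("scene","top","wrist"):
    p,d=camera(n); cv2.imwrite(f"pics/a_{n}.png",p[:,:,::-1]); 
    import numpy as np; np.savez(f"a_{n}.npz",p=p,d=d)
    print(n,camera_params(n))
print(sense())
E
```

```text
pics
scene {'K': array([[415.32931386,   0.        , 321.22021208],
       [  0.        , 415.32931386, 195.32694313],
       [  0.        ,   0.        ,   1.        ]]), 'dist': array([0.03182617, 0.        , 0.        , 0.        , 0.        ]), 'position': array([1.2505415 , 0.68176361, 0.74484708]), 'rotation': array([[-0.70640146,  0.3801271 , -0.59707651],
       [ 0.70776875,  0.3886072 , -0.5899558 ],
       [ 0.00777004, -0.83933773, -0.54355478]])}
top {'K': array([[407.70202619,   0.        , 321.99079924],
       [  0.        , 407.70202619, 193.98637041],
       [  0.        ,   0.        ,   1.        ]]), 'dist': array([-0.01975373,  0.        ,  0.        ,  0.        ,  0.        ]), 'position': array([ 0.45285726, -0.02907637,  1.34785882]), 'rotation': array([[ 0.01768891, -0.99671121,  0.07908144],
       [-0.99975722, -0.01867124, -0.01169963],
       [ 0.0131377 , -0.07885529, -0.9967995 ]])}
wrist {'K': array([[277.38221999,   0.        , 321.03263899],
       [  0.        , 277.38221999, 200.08479316],
       [  0.        ,   0.        ,   1.        ]]), 'dis
[... 553 characters left out ...]
4101097, -0.08234141]), 'qd': array([ 0.00127038, -0.0026833 , -0.00161078, -0.00344915,  0.00099142,
        0.00053879,  0.00094032]), 'joint_efforts': array([ 1.43180238e-03, -5.10763979e+01, -4.65204671e-02, -2.37977439e+01,
        1.07504867e-02,  5.34429317e-03, -1.50452504e-06]), 'position': array([ 0.25263433, -0.62550366,  0.25550057]), 'tcp_rot': array([[-6.00891271e-04,  9.27243963e-01,  3.74457303e-01],
       [ 1.37996568e-03,  3.74457783e-01, -9.27242937e-01],
       [-9.99998867e-01, -4.04339602e-05, -1.50457326e-03]]), 'wrist_force': array([ 0.07307106,  0.15708971, -0.57408511]), 'ft_torque': array([-0.02554022, -0.01149099,  0.04826612]), 'finger_gap': 0.08534915874111433}
```

View pics/a_scene.png

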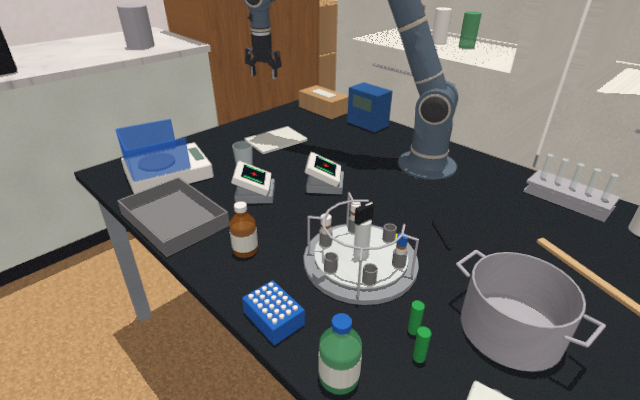

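View pics/a_top.png

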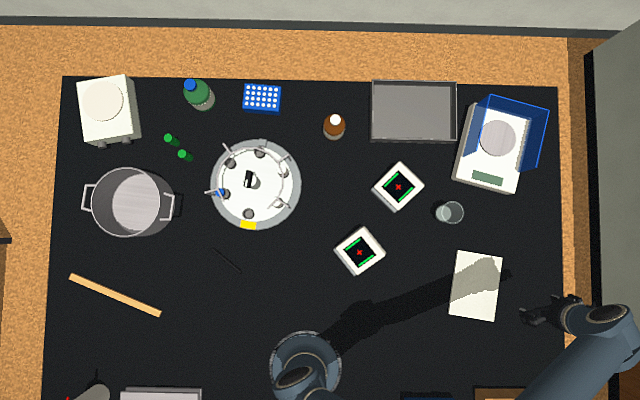

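View pics/a_wrist.png

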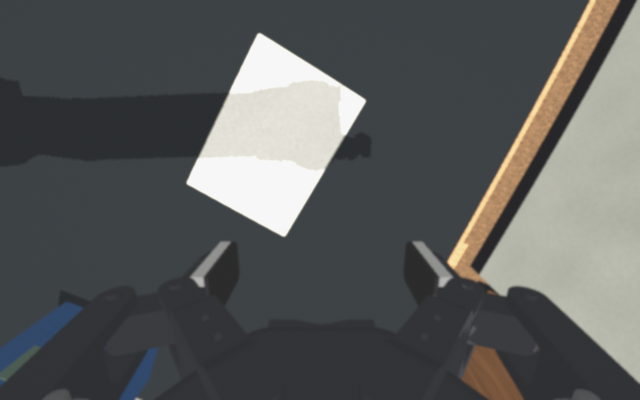

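The scene view shows the carousel at (362,255), the blue cap at (402,242), and the readers at (253,180) and (325,172). In the top view the carousel is at (255,184), the yellow patch at (249,225), the blue cap near (222,192), and the readers at (398,187) and (360,252).

```bash
cat > h.py <<'E'
import numpy as np,cv2
def ray(cp,uv):
    uv=np.array(uv,float).reshape(-1,1,2)
    n=cv2.undistortPoints(uv,cp["K"],cp["dist"]).reshape(-1,2)
    return np.c_[n,np.ones(len(n))]
def onplane(cp,uv,z):
    r=ray(cp,uv)@cp["rotation"].T; p=cp["position"]
    return p+r*((z-p[2])/r[:,2])[:,None]
def proj(cp,P):
    R=cp["rotation"];t=-R.T@cp["position"]
    return cv2.projectPoints(np.array(P,float).reshape(-1,1,3),cv2.Rodrigues(R.T)[0],t,cp["K"],cp["dist"])[0].reshape(-1,2)
def cloud(cp,d):
    v,u=np.mgrid[:400,:640]
    r=ray(cp,np.stack([u,v],-1).reshape(-1,2))
    P=(r*d.reshape(-1,1))@cp["rotation"].T+cp["position"]
    return P.reshape(400,640,3)
E
python3 - <<'E'
import cv2
t=cv2.imread("pics/a_top.png");s=cv2.imread("pics/a_scene.png")
a=cv2.resize(t[130:240,195:315],None,fx=5,fy=5,interpolation=cv2.INTER_CUBIC);cv2.imwrite("pics/b_top.png",a)
a=cv2.resize(s[185:305,295:430],None,fx=5,fy=5,interpolation=cv2.INTER_CUBIC)[:600];cv2.imwrite("pics/b_scene.png",a)
a=cv2.resize(t[150:290,320:440],None,fx=4,fy=4,interpolation=cv2.INTER_CUBIC);cv2.imwrite("pics/b_rd.png",a)
E
```

```text
(no output)
```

View pics/b_top.png

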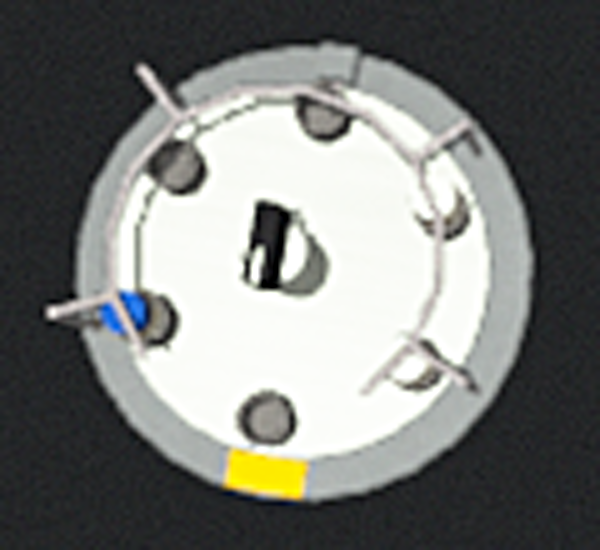

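View pics/b_scene.png

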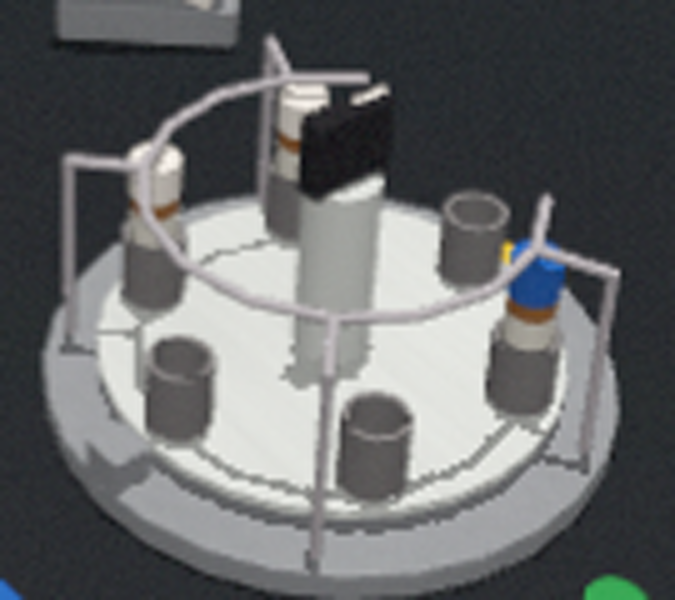

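View pics/b_rd.png

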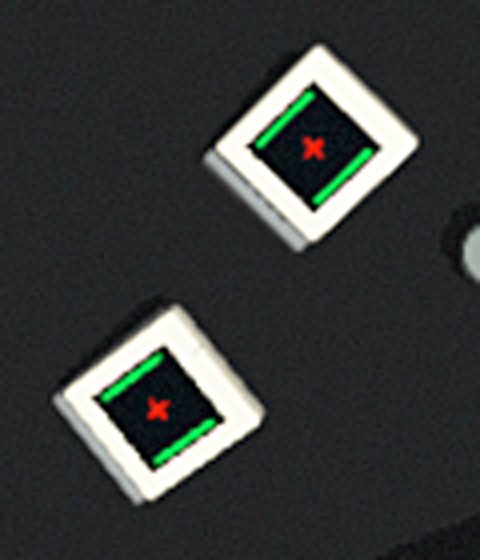

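Candidates in the top view:
- **Blue cap:** carousel vial at (220,192), chosen. Look-alikes are the green vials at (170,140) and (184,155), the blue-capped bottle at (190,85) and the blue rack at (262,97).
- **Reader:** (398,187), farthest right (-y), chosen over (360,252).
- **Turn direction:** blue is on the +y side of the window, so the turret goes +60° (CCW).

Next I'll measure.

```bash
cat > m.py <<'E'
from rig import *
from h import *
C={n:camera_params(n) for n in("scene","top")}
I={n:np.load(f"a_{n}.npz") for n in C}
X={n:cloud(C[n],I[n]["d"]) for n in C}
hsv={n:cv2.cvtColor(I[n]["p"],cv2.COLOR_RGB2HSV) for n in C}
def cen(m):
    return np.argwhere(m)[:,::-1].mean(0)
# disc via top: heights
X0=X["top"]
for uv in [(217,210),(295,200),(249,226),(235,160),(258,184),(249,178)]: print(uv,X0[uv[1],uv[0]].round(4))
# disc outline: points z in 5..40mm near
P=X0.reshape(-1,3)
# yellow
h=hsv["top"];m=(cv2.inRange(h,(22,150,150),(32,255,255))>0);ys=cen(m[:,:]);
mm=np.zeros_like(m);mm[210:240,230:270]=m[210:240,230:270];print("yellow px",cen(mm),mm.sum(),"depth pt",X0[mm].mean(0).round(4))
zy=np.median(X0[mm][:,2]);print("yellow on plane",onplane(C["top"],cen(mm),zy))
# disc outer contour
g=cv2.cvtColor(I["top"]["p"],cv2.COLOR_RGB2GRAY);b=((g>70)|mm).astype(np.uint8);b[:135]=0;b[240:]=0;b[:,:200]=0;b[:,310:]=0
b=cv2.morphologyEx(b,cv2.MORPH_OPEN,np.ones((5,5),np.uint8))
c=max(cv2.findContours(b,0,cv2.CHAIN_APPROX_NONE)[0],key=cv2.contourArea)
pts=onplane(C["top"],c.reshape(-1,2).astype(float),zy)
for k in range(6):
    A=np.c_[2*pts[:,:2],np.ones(len(pts))];s=np.linalg.lstsq(A,(pts[:,:2]**2).sum(1),rcond=None)[0]
    r=np.sqrt(s[2]+s[0]**2+s[1]**2);e=np.hypot(*(pts[:,:2]-s[:2]).T)-r;pts=pts[abs(e)<max(.003,1.5*e.std())]
print("disc",s[:2],"r",r,"rms",e.std(),len(pts))
# cup rims
for n,uv in {"win":(195+267/5,130+418/5),"upL":(195+177/5,130+165/5),"up":(195+325/5,130+118/5)}.items(): print(n,onplane(C["top"],uv,.072))
# blue cap
for n in C:
    h=hsv[n];m=cv2.inRange(h,(105,150,80),(125,255,255))>0;k=np.zeros_like(m)
    if n=="top":k[180:205,205:235]=1
    else:k[225:265,385:420]=1
    m&=k;print("blue",n,cen(m),m.sum(),X[n][m].mean(0).round(4))
# knob dark
print("knobtop rays", onplane(C["top"],(195+268/5,130+245/5),.180))
# red crosses
for n in C:
    h=hsv[n];m=((cv2.inRange(h,(0,150,120),(8,255,255))>0)|(cv2.inRange(h,(172,150,120),(180,255,255))>0)).astype(np.uint8)
    N,l,st,ce=cv2.connectedComponentsWithStats(m)
    for i in range(1,N):
        if st[i,4]>5:
            print("red",n,ce[i],st[i,4],X[n][l==i].mean(0).round(4),onplane(C[n],ce[i],.078).round(4))
E
python3 m.py
```

```text
(217, 210) [ 0.5004  0.301  -0.0017]
(295, 200) [0.5371 0.0432 0.0165]
(249, 226) [0.4497 0.1902 0.0195]
(235, 160) [0.6638 0.2416 0.0262]
(258, 184) [0.5805 0.1556 0.0847]
(249, 178) [0.5878 0.1682 0.1794]
yellow px [247.66972477 224.3853211 ] 109 depth pt [0.4548 0.1928 0.0295]
yellow on plane [[0.45481628 0.19488204 0.01825338]]
disc [0.58749611 0.17418495] r 0.14867633406313063 rms 0.0010091781262582993 253
win [[0.48835308 0.18461283 0.072     ]]
upL [[0.64664594 0.24640287 0.072     ]]
up [[0.67840542 0.1540823  0.072     ]]
blue scene [402.12987013 240.76623377] 77 [0.5555 0.2706 0.1093]
blue top [219.82352941 192.02941176] 34 [0.5504 0.2647 0.1204]
knobtop rays [[0.58480052 0.16911901 0.18      ]]
red scene [325.6 165.1] 10 [ 0.3765 -0.1627  0.0779] [[ 0.3766 -0.1625  0.078 ]]
red scene [253.8 173.8] 10 [ 0.5828 -0.2821  0.0782] [[ 0.5826 -0.2824  0.078 ]]
red top [397.83333333 186.58333333] 24 [ 0.5814 -0.2817  0.0778] [[ 0.5814 -0.2816  0.078 ]]
red top [359. 252.] 21 [ 0.3757 -0.1617  0.0782] [[ 0.3756 -0.1617  0.078 ]]
red top [ 67. 398.] 7 [-0.0401  0.6609  0.1703] [[-0.0787  0.715   0.078 ]]
```

```bash
cat >> m.py <<'E'
print("----")
# reader: white frame mask near cross, corners by minAreaRect hull; plane fit
for n,uv in (("top",(398,187)),("scene",(254,177))):
    cp=C[n];Q=X[n];d=np.linalg.norm(Q-np.array([.582,-.282,.078]),axis=2)
    for lab,m in(("glass",(d<.034)),("all",(d<.052))):
        S=Q[m];c=S.mean(0)
        for _ in range(5):
            c=S.mean(0);nn=np.linalg.svd(S-c,full_matrices=False)[2][2];nn*=np.sign(nn[2]);e=(S-c)@nn;S=S[abs(e)<max(.002,2*e.std())]
        print(n,lab,len(S),"n",nn.round(4),"tilt",np.degrees(np.arccos(nn[2])).round(2),"az",np.degrees(np.arctan2(nn[1],nn[0])).round(2),"std",e.std().round(5))
    h=hsv[n];m=(cv2.inRange(h,(50,120,80),(85,255,255))>0)
    m&=d<.06
    N,l,st,ce=cv2.connectedComponentsWithStats(m.astype(np.uint8))
    for i in range(1,N):
        if st[i,4]>8:
            pp=np.argwhere(l==i)[:,::-1].astype(np.float32);vx,vy,x0,y0=cv2.fitLine(pp,cv2.DIST_L2,0,.01,.01).ravel()
            a=ce[i]-10*np.array([vx,vy]);b=ce[i]+10*np.array([vx,vy])
            nn=np.array([np.cos(np.radians(0)),0,0])
            print("strip",n,ce[i].round(1),(vx,vy),X[n][l==i].mean(0).round(4))
E
python3 m.py | sed -n '/----/,$p'
```

```text
----
top glass 313 n [-0.2989  0.2892  0.9094] tilt 24.57 az 135.94 std 0.00197
top all 728 n [-0.3009  0.294   0.9072] tilt 24.88 az 135.66 std 0.00221
strip top [391.2 179. ] (np.float32(0.7272419), np.float32(-0.6863813)) [ 0.6047 -0.2604  0.0788]
strip top [404.8 194. ] (np.float32(0.7272419), np.float32(-0.6863813)) [ 0.5584 -0.3037  0.0774]
scene glass 152 n [-0.2918  0.284   0.9133] tilt 24.03 az 135.78 std 0.00102
scene all 394 n [-0.2976  0.2925  0.9088] tilt 24.66 az 135.5 std 0.00171
strip scene [254.  168.8] (np.float32(0.93120646), np.float32(0.36449218)) [ 0.5635 -0.306   0.0795]
strip scene [252.3 178.4] (np.float32(0.9372129), np.float32(0.34875774)) [ 0.6044 -0.2614  0.0786]
```

```bash
cat > k.py <<'E'
import numpy as np
def down(az): # jaws (tool z) along azimuth az deg, tool x down
    z=np.array([np.cos(np.radians(az)),np.sin(np.radians(az)),0]);x=np.array([0,0,-1.]);return np.c_[x,np.cross(z,x),z]
n=np.array([np.sin(np.radians(25))*np.cos(np.radians(135.5)),np.sin(np.radians(25))*np.sin(np.radians(135.5)),np.cos(np.radians(25))])
def att(x,az):
    z=np.array([np.cos(np.radians(az)),np.sin(np.radians(az)),0]);z-=x*(z@x);z/=np.linalg.norm(z);return np.c_[x,np.cross(z,x),z]
E
python3 - <<'E'
from rig import *
from k import *
f=lambda q:None if q is None else np.round(q,2)
for az in (84,144,204,-96,-36,24): print("knob",az,f(inverse_kinematics([.586,.172,.171],down(az))))
for az in range(0,360,30): print("vial",az,f(inverse_kinematics([.488,.184,.114],down(az))))
G=np.array([.582,-.282,.078])
for az in range(0,360,30): print("read",az,f(inverse_kinematics(G+n*(.04+.068+.006),att(-n,az))))
E
```

```text
knob 84 [ 0.3   0.64 -0.95  1.74  0.59  1.07  0.62]
knob 144 [ 0.41  0.76 -1.18  1.74  0.76  1.18  1.53]
knob 204 [-1.09  0.7   1.11  1.82 -0.71  1.08 -2.43]
knob -96 [ 0.07  0.52 -0.59  1.75  0.34  0.97 -2.32]
knob -36 [ 0.23  0.59 -0.83  1.75  0.5   1.03 -1.41]
knob 24 [ 0.25  0.6  -0.85  1.74  0.51  1.04 -0.37]
vial 0 [ 0.33  0.63 -1.03  1.99  0.69  0.92 -1.06]
vial 30 [ 0.35  0.65 -1.07  1.99  0.72  0.94 -0.57]
vial 60 [ 0.38  0.68 -1.12  1.99  0.76  0.97 -0.08]
vial 90 [ 0.4   0.71 -1.17  1.99  0.8   1.    0.41]
vial 120 [ 0.41  0.72 -1.18  1.99  0.81  1.01  0.93]
vial 150 [ 0.41  0.72 -1.18  1.99  0.81  1.01  1.45]
vial 180 [ 0.41  0.72 -1.18  1.99  0.81  1.01  1.97]
vial 210 [-1.13  0.55  0.92  2.07 -0.61  0.81 -2.46]
vial 240 [-0.86  0.44  0.53  2.05 -0.33  0.73 -2.22]
vial 270 [ 0.05  0.47 -0.62  2.    0.38  0.78 -2.37]
vial 300 [ 0.13  0.51 -0.73  2.    0.47  0.81 -1.92]
vial 330 [ 0.3   0.61 -0.99  1.99  0.66  0.9  -1.56]
read 0 [ 0.63  0.33 -0.45  2.05  0.77  0.54 -0.34]
read 30 [ 0.67  0.34 -0.5   2.04  0.8   0.55  0.14]
read 60 [ 0.7   0.35 -0.53  2.04  0.81  0.56  0.6 ]
read 90 [ 0.71  0.35 -0.54  2.04  0.82  0.56  1.09]
read 120 [ 1.15  0.58 -1.18  2.02  1.18  0.86  1.39]
read 150 [ 1.15  0.58 -1.18  2.02  1.18  0.86  1.96]
read 180 [-0.59  0.51  1.12  2.11 -0.7   0.46 -2.13]
read 210 [ 0.05  0.3   0.24  2.08  0.34  0.41 -2.61]
read 240 [ 0.13  0.29  0.15  2.07  0.41  0.42 -2.2 ]
read 270 [ 0.32  0.3  -0.07  2.06  0.55  0.46 -1.83]
read 300 [ 0.43  0.31 -0.21  2.06  0.64  0.48 -1.35]
read 330 [ 0.54  0.32 -0.34  2.05  0.71  0.51 -0.84]
```

Run:
```python
from rig import *
from h import *
from k import *
movep([.55,.175,.36],down(84)); sleep(.3)
s=sense();p,d=camera("wrist");cv2.imwrite("pics/c_w.png",p[:,:,::-1]);np.savez("c_w.npz",p=p,d=d,pos=s["position"],R=s["tcp_rot"])
print(s["time_s"],s["position"],s["joint_pos"])
```

```text
3.4667 [0.55008966 0.17480317 0.35996613] [ 0.40631204  0.42062937 -1.08077265  1.58808561  0.3772207   1.36138914
  0.74786008]
```

View pics/c_w.png

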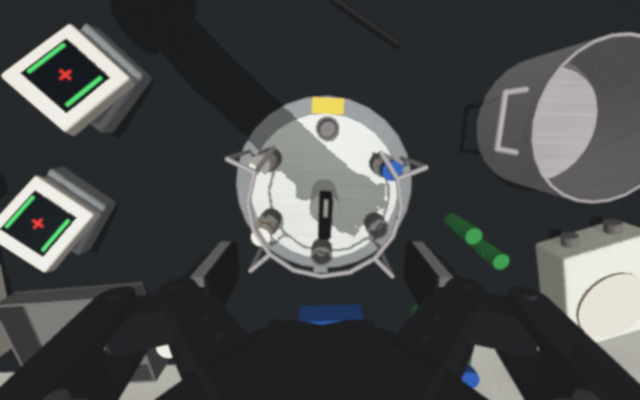

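The wrist view shows the carousel with its yellow patch at (328,105), the empty window cup at (327,128), the black knob at (325,215), the blue vial at (393,170), and both readers on the left.

```bash
cat >> h.py <<'E'
def wcp(prm,pos,R):
    T=prm["tool_from_camera"];return dict(K=prm["K"],dist=prm["dist"],position=pos+R@T[:3,3],rotation=R@T[:3,:3])
E
python3 - <<'E'
from rig import *
from h import *
w=np.load("c_w.npz");cp=wcp(camera_params("wrist"),w["pos"],w["R"]);X=cloud(cp,w["d"]);p=w["p"]
h=cv2.cvtColor(p,cv2.COLOR_RGB2HSV)
m=cv2.inRange(h,(20,120,120),(34,255,255))>0;m[:80]=0;m[130:]=0
c=np.argwhere(m)[:,::-1].mean(0);print("yellow",c,m.sum(),onplane(cp,c,.018).round(4))
print("cup",onplane(cp,[(327.5,128.5)],.072).round(4))
# knob top by depth
k=(X[...,2]>.165)&(X[...,2]<.19)&(np.abs(X[...,0]-.586)<.04)&(np.abs(X[...,1]-.17)<.04)
pp=X[k];print("knob pts",k.sum(),pp.mean(0).round(4),pp.min(0),pp.max(0))
if k.sum():
  r=cv2.minAreaRect((pp[:,:2]*1000).astype(np.float32));print(r)
# disc outline
m=(cv2.inRange(h,(0,0,75),(180,60,255))>0)
for n,(u,v) in dict(r=(75,75)).items(): pass
cr=((cv2.inRange(h,(0,130,100),(8,255,255))>0)|(cv2.inRange(h,(172,130,100),(180,255,255))>0)).astype(np.uint8)
N,l,st,ce=cv2.connectedComponentsWithStats(cr)
for i in range(1,N):
    if st[i,4]>8: print("red",ce[i],onplane(cp,ce[i],.078).round(4),X[l==i].mean(0).round(4))
b=p[85:290,220:430];cv2.imwrite("pics/d.png",cv2.resize(b,None,fx=2.9,fy=2.9,interpolation=cv2.INTER_CUBIC)[:,:,::-1])
E
```

```text
yellow [327.35523614 105.01026694] 487 [[0.4536 0.1943 0.018 ]]
cup [[0.489  0.1898 0.072 ]]
knob pts 610 [0.585  0.1752 0.1799] [0.56200834 0.16442511 0.16652968] [0.6114021  0.18606511 0.18299127]
((586.8419189453125, 175.10562133789062), (15.954842567443848, 48.970394134521484), 81.59955596923828)
red [64.89344262 74.24590164] [[ 0.3753 -0.1632  0.078 ]] [ 0.3765 -0.1597  0.0822]
red [ 37.40594059 223.01980198] [[ 0.5816 -0.2831  0.078 ]] [ 0.5814 -0.2824  0.0787]
```

View pics/d.png

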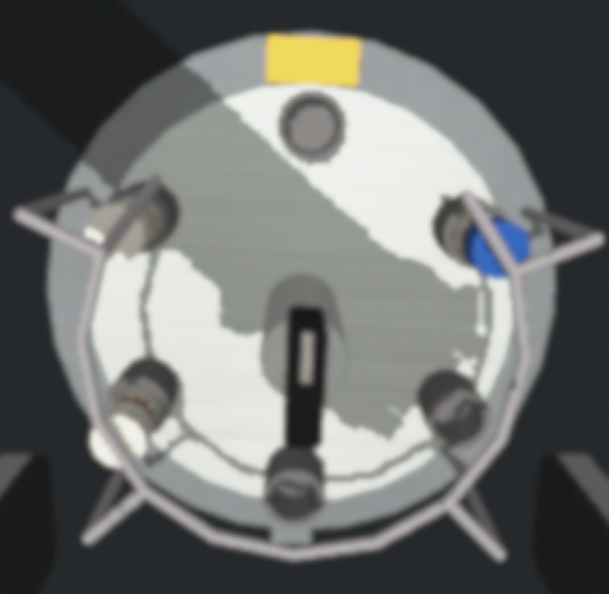

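The knob's centre is (0.587, 0.175) with a bar angle of 171.6°, and yellow patch to centre gives 171.8°. The window is at (0.488, 0.189), 100 mm out, which agrees with the seen cup (0.489, 0.190). Now I'll turn the knob.

Run:
```python
from rig import *
from h import *
from k import *
K=[.587,.175]
command_gripper(.06,60)
movep(K+[.26],down(81.7))
print("hit",move_l(K+[.171],feed=.1,until_force=15)); s=sense();print(s["position"],s["wrist_force"])
command_gripper(0.0,60); s=sense();print(s["finger_gap"],s["wrist_force"],s["ft_torque"],s["time_s"])
q=np.array(s["joint_pos"])
f=0
for i in range(1,7):
    q[6]+=np.radians(10.2); move_joints(q); s=sense(); print(i,s["position"].round(4),s["wrist_force"].round(1),s["ft_torque"].round(2),s["time_s"])
sleep(.3);p,d=camera("top");cv2.imwrite("pics/e_top.png",cv2.resize(p[130:240,195:315],None,fx=5,fy=5)[:,:,::-1])
```

```text
hit False
[0.58739561 0.17539522 0.17168784] [ 0.57601366 -0.08021576 -0.07157617]
0.01506976918149776 [-0.76325058 -0.2159283   3.05022757] [-0.0304502   0.11860805  0.06204858] 5.9083
1 [0.5872 0.1751 0.1716] [ 0.4 -0.1  0.7] [ 0.03  0.01 -0.49] 6.2
2 [0.5872 0.175  0.1715] [-0.1 -0.4  1.9] [-0.11  0.13 -0.31] 6.4917
3 [0.5872 0.1749 0.1715] [ 0.2 -1.   2.3] [-0.25  0.09 -0.24] 6.7833
4 [0.5873 0.1748 0.1715] [-0.8 -2.5  1.9] [-0.38  0.09  0.01] 7.075
5 [0.5873 0.1747 0.1715] [-0.6 -2.7  3. ] [-0.53  0.06 -0.02] 7.3667
6 [0.5874 0.1746 0.1715] [ 0.2 -4.4  2.9] [-0.67  0.01 -0.1 ] 7.6583
```

View pics/e_top.png

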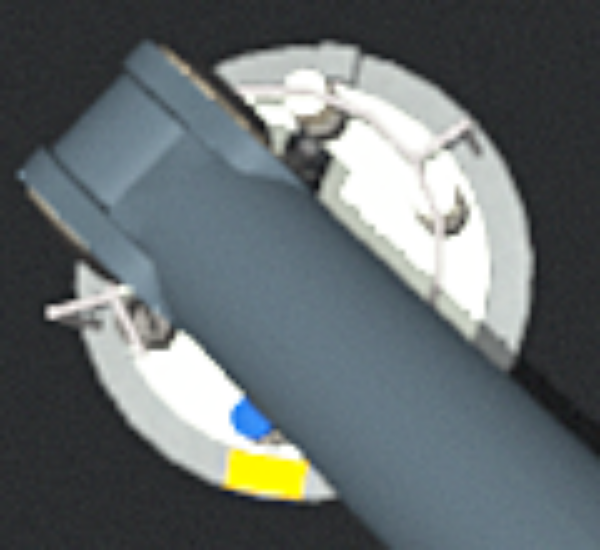

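The blue cap is now at the window beside the yellow patch (crop 250,418). I'll release, rise and measure with the wrist camera.

Run:
```python
from rig import *
from h import *
from k import *
command_gripper(.06,60); sleep(.3)
s=sense(); move_l([s["position"][0],s["position"][1],.28],feed=.15)
movep([.44,.19,.36],down(81.7)); sleep(.3)
s=sense();p,d=camera("wrist");cv2.imwrite("pics/f_w.png",p[:,:,::-1]);np.savez("f_w.npz",p=p,d=d,pos=s["position"],R=s["tcp_rot"])
pt,dt=camera("scene");cv2.imwrite("pics/f_s.png",cv2.resize(pt[185:305,295:430],None,fx=4,fy=4)[:,:,::-1])
print(s["time_s"])
cp=wcp(camera_params("wrist"),s["position"],s["tcp_rot"]);X=cloud(cp,d)
h=cv2.cvtColor(p,cv2.COLOR_RGB2HSV)
m=cv2.inRange(h,(105,150,60),(125,255,255))>0
dd=np.hypot(X[...,0]-.488,X[...,1]-.189)<.05
m&=dd&(X[...,2]>.07)
t=m&(X[...,2]>.114)
print("blue",m.sum(),X[m].mean(0).round(4),"top",t.sum(),X[t].mean(0).round(4),X[t].min(0).round(4),X[t].max(0).round(4))
c=np.argwhere(t)[:,::-1].mean(0);print(c,onplane(cp,c,.12).round(4), "minc",cv2.minEnclosingCircle((X[t][:,:2]*1000).astype(np.float32)))
k=(X[...,2]>.165)&(X[...,2]<.19)&(np.abs(X[...,0]-.586)<.04)&(np.abs(X[...,1]-.17)<.04)
print("knob",k.sum(),cv2.minAreaRect((X[k][:,:2]*1000).astype(np.float32)))
```

```text
10.8667
blue 234 [0.4848 0.1883 0.1197] top 218 [0.4855 0.1884 0.1204] [0.4751 0.1782 0.1145] [0.497  0.1986 0.1224]
[325.27981651 211.00917431] [[0.4855 0.1884 0.12  ]] minc ((485.8133544921875, 188.5299835205078), 11.51134204864502)
knob 650 ((586.2063598632812, 174.6553192138672), (48.54359817504883, 16.704099655151367), 52.07080078125)
```

View pics/f_w.png

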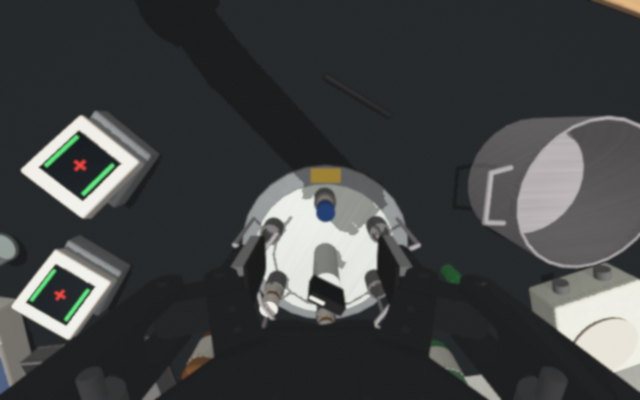

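View pics/f_s.png

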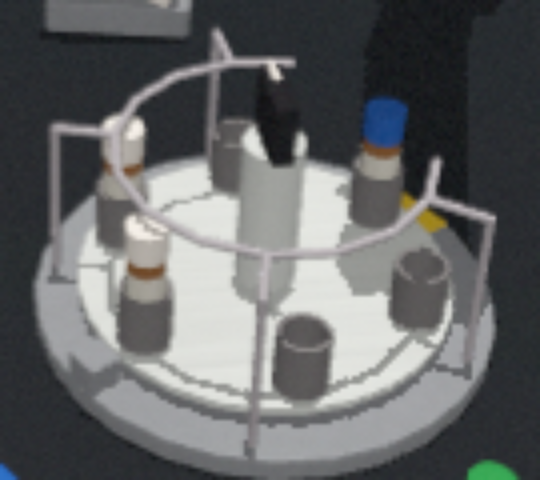

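Knob angle is 52.1° (expected 51.7°), so it's on the stop. The blue vial's top is at (0.4858, 0.1885, 0.120) in the window gap. Next I'll grasp and lift.

Run:
```python
from rig import *
from h import *
from k import *
V=[.4865,.1887]
command_gripper(.05,40)
movep(V+[.20],down(81.7))
print("hit",move_l(V+[.115],feed=.08,until_force=8)); s=sense();print(s["position"],s["wrist_force"])
command_gripper(0.0,40); s=sense();print(s["finger_gap"],s["wrist_force"],s["position"])
print(move_l(V+[.16],feed=.06),sense()["wrist_force"]); move_l(V+[.31],feed=.2)
s=sense();print(s["finger_gap"],s["time_s"],s["joint_pos"].round(2))
p,d=camera("scene");cv2.imwrite("pics/g_s.png",p[60:310,230:480,::-1].repeat(2,0).repeat(2,1))
G=np.array([.5815,-.282,.078])
for az in range(0,360,30):
  q=inverse_kinematics(G+n*.115,att(-n,az)); print(az,None if q is None else q.round(2))
```

```text
hit False
[0.48687149 0.18896506 0.11549893] [ 0.13690447 -0.19665987  0.04093034]
0.0255923201191456 [-0.71941157 -0.44114916  4.07163621] [0.48687067 0.18882811 0.11557449]
False [ 0.11512857 -0.55985956 -1.0672997 ]
0.02566593217514966 15.2833 [ 0.3   0.29 -0.91  1.79  0.24  1.19  0.74]
0 [ 0.96  0.43 -0.87  2.03  0.99  0.68 -0.51]
30 [ 0.96  0.43 -0.87  2.03  1.    0.68 -0.02]
60 [ 0.88  0.39 -0.77  2.03  0.94  0.64  0.5 ]
90 [ 0.83  0.38 -0.7   2.04  0.9   0.61  1.03]
120 [ 0.82  0.37 -0.69  2.04  0.89  0.61  1.58]
150 [ 0.9   0.4  -0.79  2.03  0.95  0.65  2.11]
180 [ 1.    0.45 -0.92  2.03  1.03  0.71  2.61]
210 [-0.59  0.5   1.12  2.11 -0.69  0.46 -1.64]
240 [-0.59  0.5   1.12  2.11 -0.69  0.46 -1.16]
270 [ 0.5   0.31 -0.29  2.05  0.68  0.5  -1.93]
300 [ 0.63  0.33 -0.45  2.05  0.76  0.54 -1.46]
330 [ 0.76  0.36 -0.61  2.04  0.85  0.58 -0.95]
```

View pics/g_s.png

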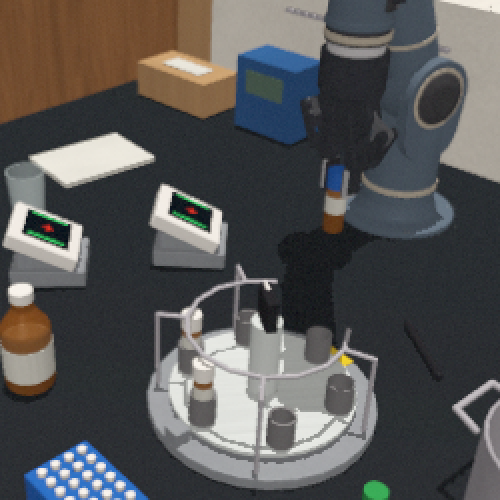

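The vial is out, held by its cap and hanging upright at (335,200). Now to the reader.

Run:
```python
from rig import *
from h import *
from k import *
G=np.array([.5815,-.282,.078]); R=att(-n,60)
T=G+n*.115
movep(T+n*.12,R); s=sense(); print(s["position"],s["finger_gap"],s["time_s"])
move_l(T,feed=.12); sleep(.3); s=sense(); print(s["position"]-T,np.degrees(np.arccos(-s["tcp_rot"][:,0]@n)),s["finger_gap"],s["wrist_force"],s["time_s"])
for c in("scene","top","wrist"):
    p,d=camera(c);cv2.imwrite(f"pics/h_{c}.png",p[:,:,::-1]);np.savez(f"h_{c}.npz",p=p,d=d,pos=s["position"],R=s["tcp_rot"])
p=cv2.imread("pics/h_scene.png")[90:220,190:320];cv2.imwrite("pics/h_sc.png",cv2.resize(p,None,fx=4,fy=4,interpolation=cv2.INTER_CUBIC))
```

```text
[ 0.51140907 -0.21102816  0.2911668 ] 0.025553329982108776 16.8333
[ 5.08260358e-05 -7.11367216e-05  4.69520155e-04] 0.04475225976081752 0.02582299191364554 [-0.19002432  0.08667602 -1.06769222] 18.2833
```

View pics/h_sc.png

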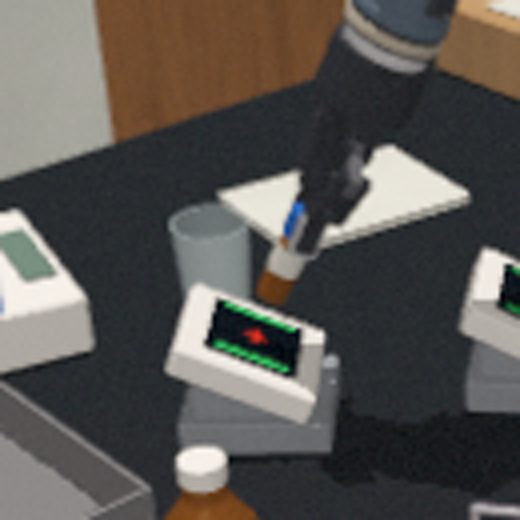

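View pics/h_wrist.png

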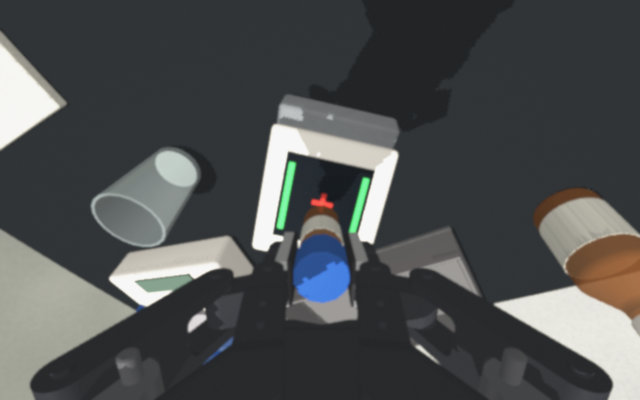

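View pics/h_top.png

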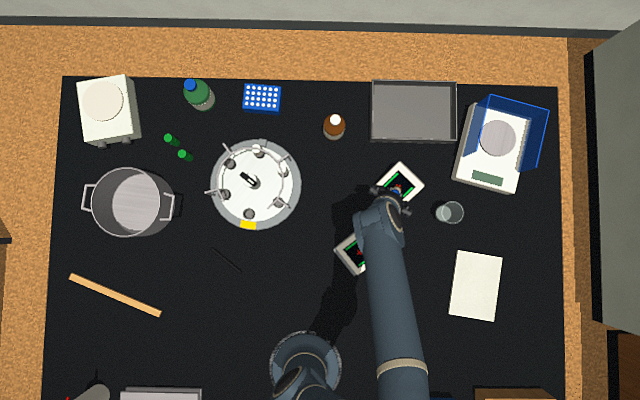

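The vial leans with the slope above the red cross (crop 275,290). I'll check base and axis numerically against the scene and wrist views.

Run:
```python
from rig import *
from h import *
from k import *
G=np.array([.5815,-.282,.078])
C={"scene":camera_params("scene")}
w=np.load("h_wrist.npz");C["wrist"]=wcp(camera_params("wrist"),w["pos"],w["R"])
dirs={}
for c in C:
    f=np.load(f"h_{c}.npz");cp=C[c];X=cloud(cp,f["d"]);h=cv2.cvtColor(f["p"],cv2.COLOR_RGB2HSV)
    rel=X-G;t=rel@n;rad=np.linalg.norm(rel-t[...,None]*n,axis=2)
    V=(rad<.022)&(t>.03)&(t<.1)
    pts=X[V];print(c,"pts",V.sum(),"t min/max",t[V].min().round(4),np.percentile(t[V],5).round(4))
    print(" exp base px",proj(cp,[G+.04*n,G+.12*n]).round(1).tolist())
    uv=np.argwhere(V)[:,::-1].astype(np.float32)
    vx,vy,x0,y0=cv2.fitLine(uv,cv2.DIST_L2,0,.01,.01).ravel()
    e=np.diff(proj(cp,[G+.04*n,G+.12*n]),axis=0)[0];b=proj(cp,[G+.04*n])[0]
    print(" axis angle img",np.degrees(np.arctan2(vy,vx)),"exp",np.degrees(np.arctan2(e[1],e[0])),"perp off px",(np.array([x0,y0])-b)@np.array([-e[1],e[0]])/np.linalg.norm(e))
    # brown base extent
    br=(cv2.inRange(h,(3,90,40),(20,255,230))>0)&V; q=np.argwhere(br)[:,::-1]
    s=(q-b)@(e/np.linalg.norm(e)); print(" brown",br.sum(),"extent along axis from exp base px",s.min().round(1),s.max().round(1),"px/mm",np.linalg.norm(e)/80)
    # cross and glass
    cr=((cv2.inRange(h,(0,130,100),(8,255,255))>0)|(cv2.inRange(h,(172,130,100),(180,255,255))>0))&(np.linalg.norm(rel,axis=2)<.03)
    k=np.argwhere(cr)[:,::-1].mean(0) if cr.any() else None
    print(" cross px",k,"exp",proj(cp,[G]).round(1))
    g=cv2.inRange(h,(50,120,80),(85,255,255))>0;g&=np.linalg.norm(rel,axis=2)<.06
    N,l,st,ce=cv2.connectedComponentsWithStats(g.astype(np.uint8))
    for i in range(1,N):
        if st[i,4]>20:
            r=ray(cp,ce[i])@cp["rotation"].T; P=cp["position"]+r*(((G-cp["position"])@n)/(r@n))[:,None]; print(" strip on glass plane",P.round(4),ce[i])
            S=np.argwhere(l==i)[:,::-1].astype(float);r=ray(cp,S)@cp["rotation"].T;P=cp["position"]+r*(((G-cp["position"])@n)/(r@n))[:,None]
            u=np.linalg.svd(P-P.mean(0))[2][0];print("  dir az",np.degrees(np.arctan2(u[1],u[0])),"len",np.ptp((P-P.mean(0))@u))
```

```text
scene pts 130 t min/max 0.0388 0.044
 exp base px [[258.6, 163.8], [267.9, 142.9]]
 axis angle img -68.9622 exp -65.9453220787512 perp off px -1.0248618801850264
 brown 55 extent along axis from exp base px -1.8 14.1 px/mm 0.28538658769947123
 cross px [253.61538462 173.53846154] exp [[254.1 173.7]]
 strip on glass plane [[ 0.5632 -0.3047  0.0793]] [254.34782609 168.91304348]
  dir az 136.89081671511843 len 0.05821660000951644
 strip on glass plane [[ 0.6046 -0.2611  0.0789]] [252.28888889 178.44444444]
  dir az 137.43646133126921 len 0.05900108068286143
wrist pts 1227 t min/max 0.0407 0.0467
 exp base px [[322.2, 217.3], [322.8, 273.1]]
 axis angle img 1.7667321 exp 89.31400124915976 perp off px 0.8228041337570137
 brown 330 extent along axis from exp base px -12.2 19.5 px/mm 0.6984045356368052
 cross px [321.46524064 201.27807487] exp [[322.  202.7]]
 strip on glass plane [[ 0.5588 -0.3049  0.0779]] [285.88019967 194.28618968]
  dir az -43.5204425904186 len 0.06297879988052567
 strip on glass plane [[ 0.5998 -0.2554  0.0754]] [358.93145161 204.08064516]
  dir az -43.58314506469354 len 0.051225730263903244
```

Position is within about 2 mm. The scene view suggests the axis may be 3° off, so I'll check that with the unoccluded lower tube before handing in.

Run:
```python
from rig import *
from h import *
from k import *
G=np.array([.5815,-.282,.078]);cp=camera_params("scene")
f=np.load("h_scene.npz");X=cloud(cp,f["d"]);rel=X-G;t=rel@n;rad=np.linalg.norm(rel-t[...,None]*n,axis=2)
V=(rad<.024)&(t>.036)&(t<.085)
p=f["p"]
b,c=proj(cp,[G+.04*n,G+.12*n])
for v in range(144,172):
    u=np.where(V[v])[0]
    if len(u): print(v,u.min(),u.max(),"mid",(u.min()+u.max())/2,"exp",round(b[0]+(c-b)[0]*(v-b[1])/(c-b)[1],1))
# 3D: front surface points' line
S=X[V&(t>.045)&(t<.068)];
m=[]
for lo in np.arange(.044,.072,.004):
    q=X[V&(t>=lo)&(t<lo+.004)]; r=np.array([q.mean(0)-G-n*((q.mean(0)-G)@n)])
    print(round(lo,3),len(q),"offset mm",(r*1000).round(1))
I=cv2.resize(p[125:180,235:290],None,fx=10,fy=10,interpolation=cv2.INTER_CUBIC)[:,:,::-1].copy()
for P in(.04,.06,.08,.1,.12):
    for a in(0,): 
        x=(proj(cp,[G+P*n])[0]-[235,125]+.5)*10;cv2.circle(I,tuple(int(i) for i in x),4,(0,255,255),-1)
cv2.imwrite("pics/i.png",I)
```

```text
151 259 259 mid 259.0 exp 264.3
152 259 259 mid 259.0 exp 263.8
153 258 261 mid 259.5 exp 263.4
154 258 263 mid 260.5 exp 263.0
155 257 266 mid 261.5 exp 262.5
156 257 265 mid 261.0 exp 262.1
157 257 265 mid 261.0 exp 261.6
158 256 264 mid 260.0 exp 261.2
159 256 264 mid 260.0 exp 260.7
160 255 263 mid 259.0 exp 260.3
161 255 263 mid 259.0 exp 259.8
162 255 262 mid 258.5 exp 259.4
163 255 262 mid 258.5 exp 258.9
164 255 261 mid 258.0 exp 258.5
165 257 261 mid 259.0 exp 258.0
0.044 11 offset mm [[10.1  2.7  2.5]]
0.048 7 offset mm [[8.5 7.2 0.5]]
0.052 9 offset mm [[9.9 4.6 1.8]]
0.056 10 offset mm [[8.3 5.9 0.9]]
0.06 8 offset mm [[10.   5.2  1.6]]
0.064 10 offset mm [[10.9  2.8  2.7]]
0.068 8 offset mm [[10.7  6.8  1.4]]
```

View pics/i.png

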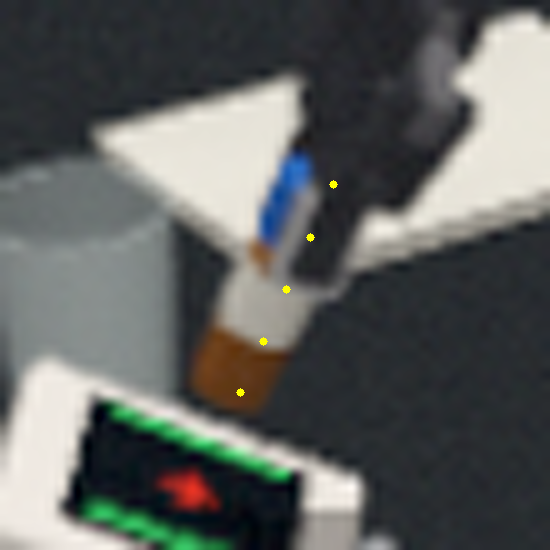

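The lower tube runs parallel to the expected axis and its offset is under 1 px (about 2 mm). The cross shows the same offset, so it is calibration error. The base sits about 40 mm above the glass and the carousel is unchanged, so I'm handing in.

Run:
```python
from rig import *
s=sense();print(s["time_s"],s["finger_gap"]);print(finish_job())
```

```text
18.4333 0.02553174543699942
the job is handed in; nothing more can be done
None
```

I turned the carousel one stop (+60°), lifted the blue-capped vial out at the pick window, and handed in holding it over the code reader farthest to the right. The job was handed in at about 18.4 s of the 48 s allowed.

- **Carousel:** after release the knob lay at 52.1°, against 51.7° expected, so it is on its new stop. The last top view shows it unchanged, with the white-capped vials and the other bench items where they were.
- **Vial at the reader:** by the arm's own pose its base is 40 mm above the middle of the glass, with the tool within 0.05° of the glass normal I measured. In the scene view the tube's lower part runs parallel to that normal.
- **Disagreements:**
  - The vial shows a sideways offset of about 2 mm in the scene view. The cross shows a similar shift, so I took it as calibration error.
  - A first line fit put the axis 3° off. I put this down to the finger hiding part of the vial, and the tube's clear left edge did not confirm it.
  - The slope's azimuth came out between 135.5° and about 137° depending on the view; I used 135.5°, so the lean could be off by roughly 0.6°.

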